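Load a radish into the turning slicer

ROBOT

A 6-joint arm with a two-finger parallel gripper is mounted at the origin on the work surface. World frame = base frame: x ahead of the robot, y to its left, z up, the work surface at z = 0. Lengths are in m, angles in rad, forces in N, time in s.
With the tool pointing down it reaches from about 0.35 to 0.775 m from the base axis. Payload 5.5 kg.
Tool frame: the origin (TCP) lies midway between the tips of the shut fingers; the grasp point (between the pads) lies 19 mm behind it (pinch_z is the distance from the TCP to the grasp point, in m); z points along the fingers, x is the direction in which the jaws open and shut, and the axes are right-handed (so a half turn about z gives the same grasp; the last joint's range is limited). The gripper opens to 85 mm and grips with 20 to 120 N. Pads are 22 mm wide; open, the fingers measure 114 mm over their backs; the gripper's body (76 mm by 85 mm) begins 54 mm behind the grasp point. The pads swing forward as they close: fully open they stand 13 mm farther back than shut.
Start: joints at [-1.305, 0.313, 0.046, 1.304, 0, 1.431], TCP at [0.227, -0.528, 0.231] pointing down, gripper open.
Joint ranges: [-2.76, 2.76], [-0.86, 1.69], [-1.03, 1.26], [-2.2, 2.34], [-1.47, 1.5], [-3.14, 3.14]. Speed limits (rad/s): [2.57, 2.57, 3.14, 3.14, 3.14, 3.14].

INTERFACE

Orientations are given as a unit quaternion [w, x, y, z].
In Python, from workcell import get_state, read_camera, camera_info, hand_in, trace, pinch_z gives the robot as it stands. The module is installed in compiled form; this text tells all that it offers.
- The arm moves only by the tool arm_command, never from a script. Its argument "steps" is text: rows parted by semicolons, each of 4 numbers parted by spaces: the shift along the world's x, y, z in mm, then the turn about the world's z in rad. In form: tx ty tz spin; .... A call has 1 to 20 rows; each row is the pose to reach, as a shift and turn from the pose measured when the call began; what a row does not reach only later rows make up. A row lasts 1/8 s, in which the tool goes at most 62.5 mm and 10.7 degrees, less where a joint would pass 70% of its speed; a pose out of reach is approached as far as the arm can. A call with a gripper value outside its range is refused whole. "fingers" is the gripper command: -1 is shut, 1 is fully open, values between are in proportion, set as the call begins (left out, the last holds). The fingers move at their own pace and stop on an object; "newtons" is the grip in N (left out, the last holds). Time passes only in rows, so rows that repeat a pose let the fingers close. It gives the time, the measured TCP pose, the force and the opening at its end, in the units of the state.
- get_state(): the state, without advancing time (a new reading comes with each control period).
- read_camera(name): name is "scene" or "top" or "wrist"; returns the picture (480x640x3 uint8, red, green, blue); there is no depth.
- camera_info(name): a dict with "mtx" (3x3 intrinsics, pixels), "k1" (the pictures are not rectified: a ray, as slopes to the right and down, at radius r is drawn at 1 + k1 r^2 times it, then the intrinsics apply), "R" (3x3) and "t" (3): a world point X has camera coordinates R X + t. Camera axes: x right, y down, z forward; pixel columns grow to the right and rows downward; lengths in m; the calibration is good to about 2 mm. A picture is of the moment at which its call begins: read the wrist's pose just before it. camera_info takes no time and is no camera call; for the wrist camera it gives the pose at the moment of the call.
- hand_in(): hands the job in, once; it reports no verdict.
Trained networks look in the newest picture that a camera, given by its name, has taken for a name from the list of things; names that differ only in an ending like _2 or _b are one class to them, and where a whole thing is asked for, a point or a joint stands for the part that bears it (a point fixed in the world has none). Each returns a list of dicts, best first, with "score" (0 to 1); they miss things now and then, are a little off and sometimes report something else, mostly with a low value. They report only what shows in the picture. A call takes as long as a camera call. They do not tell look-alikes from the thing itself.
- trace(camera, name): "mask" (480x640 bool, what is visible of it) and "box" ([left, top, width, height] in pixels, round what is visible of it).
The state is a dict: "clock": time; "joint_pos": joint angles; "qvel": joint speeds; "tau": joint torques, N m; "tcp_pos": TCP position; "orientation": TCP orientation; "wrist_force": force on the tool from outside, world axes, zero at the start; "ft_torque": the same for the moment, N m; "finger_gap": finger opening in m.
Only numpy, scipy, OpenCV 4.12 (cv2) and the standard library are available. Lean on these libraries where they do the work, as an engineer would, in place of code of your own. Each camera call takes 0.05 s, during which the arm holds its last target.

TASK

Load the white radish into the vegetable slicer: lift it off the wire rack, lay it on the slicer's two green rests between the points, and slide the tailstock in by its green handle until both points sit fully home in the radish's bored ends. Then let go; leave the cucumber where it lies on the rack.

Things in the scene. Friction and masses are not known exactly. Their poses are not given: they have to be found in the camera images.
- radish_center (a point): Centre of the peeled white radish, a firm cylinder 44 mm in diameter and 120 mm long, about 0.2 kg. Its own y axis is its long axis (both ends alike). Each end has a bore 16 mm in diameter, 20 mm deep on the axis. It starts lying level in one of the rack's two troughs, its centre 61 mm above the table and up to 10 mm off the trough's middle lengthwise.
- rack: Fixed wire rack over a tray, 200 x 150 mm, origin at the centre of its underside on the table. Two troughs run along its y axis, at x = -50 and +50 mm; each is a pair of 6 mm wires 28 mm apart, wire centres 40 mm above the table. One trough holds the radish, the other the cucumber (either way round).
- cucumber_center (a point): Centre of the dark green cucumber, 32 mm in diameter, 140 mm long, lying in the other trough, centre 53 mm up. It is to stay on the rack.
- seat (a point): Fixed point of the slicer: the radish's centre when loaded, 85 mm above the table. Its y axis is the slicer's axis, pointing from headstock to tailstock; x across, z up. Two green V rests at y = -33 and +33 mm from here (10 mm thick along y, 55 mm wide, tops 6 mm below the axis) carry the radish at this height (0.5 mm lower), and it can slide along y on them.
- head_tip (a point): Tip of the fixed headstock point, 50 mm from the seat towards -y. The point is a cone 14 mm long, 6 mm across at the tip and 20 mm at its root, pointing to +y; it goes 10 mm deep into the radish's bore when fully home.
- tail_tip (a point): Tip of the tailstock's point, the same cone pointing to -y; it moves with the tailstock.
- tail_handle (a point): Grip point of the tailstock's green upright handle, a round post 20 mm in diameter; the post rises from the tailstock block's top (25 mm above the slicer's axis) to 80 mm above the axis, and this point lies 55 mm above the axis. The point lies 40 mm behind (+y of) tail_tip. It moves with the tailstock.
- tailstock (a joint): How far the tailstock is drawn back along the slicer's +y, in m: 0 innermost stop, 0.08 outermost; the tips are 92 mm apart at 0. It starts at 0.055 to 0.075, which leaves 27 mm or more beyond the radish's length. It slides with 3 N of friction (some 3 N more while pushing the radish along) and stays where left. With the radish fully home it reads about 0.008.
- slicer: Dark blue-grey fixed slicer, base 115 x 320 mm, origin at its underside on the table, axes as the seat's; the seat is at y = -25 mm here. The base's top is 22 mm up; a fixed steel knife holder at x = +58 mm reaches 48 mm up. The headstock block (with green crank disc) begins 64 mm from the seat towards -y, its top 112 mm above the table.
Not all that is in view belongs to the job. What is shaped like the part that bears radish_center but blue is not meant.

How it is judged:
At the end, for the whole second after the job is handed in: The radish's centre is within 5 mm of the seat, its axis within 0.05 rad of the slicer's, the tailstock reads below 0.0125 m (both points about home), the radish is at rest, and the cucumber still lies on the rack (within 90 mm of its middle, more than 40 mm up) (distance between radish_center and seat below 0.005 m and angle between the y axis of radish_center and the y axis of seat, either way round below 0.05 rad and value of joint tailstock below 0.0125 m and linear speed of radish below 0.02 m/s and horizontal distance between cucumber_center and rack below 0.09 m and height (world z) of cucumber_center above 0.04 m); the robot touches nothing.
It fails at once if the cucumber is moved more than 30 mm from where it lay (distance of cucumber_center from where it was at the start of the episode above 0.03 m).
It also fails if it takes over 54 s, if anything falls off the work surface, if the arm or the gripper's body presses on something with over 40 N, if the wrist force passes 120 N, or if a joint passes its speed limit or range.

## Working session

There is one attempt and no reset: what is moved stays moved. The work goes in short steps, Python scripts to look and compute and a tool call to move; the robot and the scene stay as the last step left them, time stands still between calls to the robot, and variables do not carry over. Pictures are saved under pics/ and viewed, and the job is handed in when it is done.

Besides the shell and the picture viewer there is one more tool, called as name(argument=value, ...) on one line, values as JSON. arm_command: Moves the arm, as the interface text tells. Its arguments: {"type":"object","properties":{"steps":{"type":"string"},"fingers":{"type":"number"},"newtons":{"type":"number"}},"required":["steps"]}

```bash
mkdir -p pics; python3 - <<'E'
from workcell import *
import cv2
s=get_state();print(s)
for n in("scene","top","wrist"):
    im=read_camera(n);cv2.imwrite(f"pics/{n}0.png",im[:,:,::-1]);i=camera_info(n);print(n,i)
E
```

```text
{'clock': 0.0, 'joint_pos': array([-1.30459514e+00,  3.14012518e-01,  4.49879164e-02,  1.30356510e+00,
       -2.25015762e-06,  1.43120026e+00]), 'qvel': array([ 0.00043596, -0.00213719, -0.00122545, -0.00014741,  0.00150851,
       -0.00079202]), 'tau': array([ 9.64690917e-04, -4.80630398e+01,  2.98531258e+01,  1.94424408e-02,
       -8.41482711e-05,  1.28632482e-05]), 'tcp_pos': array([ 0.22684408, -0.52782738,  0.2304056 ]), 'orientation': array([-5.91828113e-04,  8.35089897e-01, -5.50112771e-01, -6.73636748e-04]), 'wrist_force': array([0.34602978, 0.12615876, 0.30678651]), 'ft_torque': array([-0.0292418,  0.0280945,  0.0330963]), 'finger_gap': 0.08575401015620975}
scene {'mtx': array([[526.6040162 ,   0.        , 321.94513519],
       [  0.        , 526.6040162 , 237.4701285 ],
       [  0.        ,   0.        ,   1.        ]]), 'k1': 0.026347622799165006, 'R': array([[-0.51779381,  0.85548616, -0.0057435 ],
       [ 0.67532882,  0.40461148, -0.61662025],
       [-0.52518621, -0.32316091, -0.78723978]]), 't': array([ 0.2133617 , -0.29518702,  1.36432444])}
top {'mtx': array([[497.8585992 ,   0.        , 306.7189125 ],
       [  0.        , 497.8585992 , 232.91855293],
       [  0.        ,   0.        ,   1.        ]]), 'k1': 0.037106097388460366, 'R': array([[ 0.02348675, -0.99919342, -0.03257106],
       [-0.99629152, -0.02069614, -0.08351569],
       [ 0.08277423,  0.03441179, -0.99597402]]), 't': array([0.06253268, 0.47240928, 0.87044519])}
wrist {'mtx': array([[421.05958568,   0.        , 320.62653781],
       [  0.        , 421.05958568, 236.70657967],
       [  0.        ,   0.        ,   1.        ]]), 'k1': -0.016719073405738003, 'R': array([[ 3.94442566e-01, -9.18920555e-01, -2.74867254e-04],
       [-8.83229129e-01, -3.79204701e-01,  2.75880593e-01],
       [-2.53616578e-01, -1.08576278e-01, -9.61191876e-01]]), 't': array([-0.57428421, -0.03594675,  0.37893274])}
```

View pics/scene0.png

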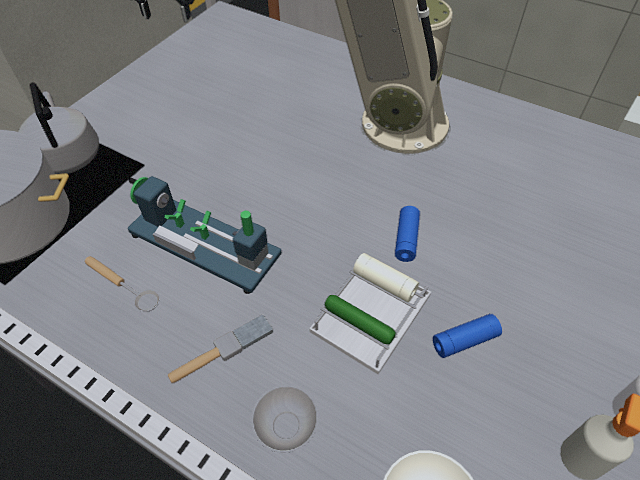

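View pics/top0.png

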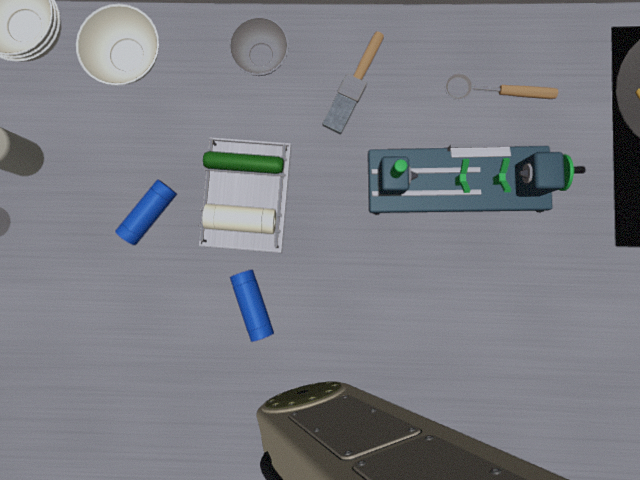

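View pics/wrist0.png

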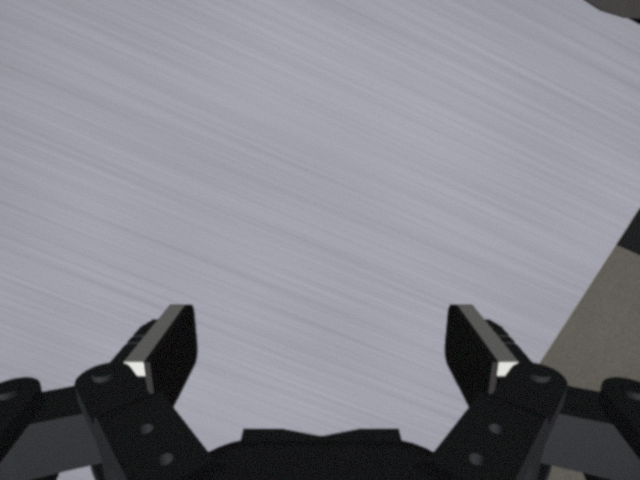

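```bash
cat > h.py <<'E'
from workcell import *
import numpy as np, cv2
from scipy.optimize import least_squares
def proj(i,X):
    X=np.atleast_2d(X); c=X@i["R"].T+i["t"]; s=c[:,:2]/c[:,2:]; r2=(s**2).sum(1,keepdims=True)
    s=s*(1+i["k1"]*r2); return s*[i["mtx"][0,0],i["mtx"][1,1]]+i["mtx"][:2,2]
def unproj(i,uv,z):
    uv=np.atleast_2d(uv).astype(float); d=(uv-i["mtx"][:2,2])/[i["mtx"][0,0],i["mtx"][1,1]]; s=d.copy()
    for _ in range(20): s=d/(1+i["k1"]*(s**2).sum(1,keepdims=True))
    r=np.c_[s,np.ones(len(s))]@i["R"]; o=-i["R"].T@i["t"]
    return o+r*((z-o[2])/r[:,2])[:,None]
def cyl(x,y,z,yaw,R,L,n=48):
    a=np.linspace(0,2*np.pi,n,endpoint=False); ax=np.array([-np.sin(yaw),np.cos(yaw),0]); u=np.array([np.cos(yaw),np.sin(yaw),0])
    ring=R*np.cos(a)[:,None]*u+R*np.sin(a)[:,None]*[0,0,1]
    return np.vstack([ring+ax*L/2,ring-ax*L/2])+[x,y,z]
def feat(poly):
    m=cv2.moments(poly.astype(np.float32).reshape(-1,1,2)); c=np.array([m['m10'],m['m01']])/m['m00']
    C=np.array([[m['mu20'],m['mu11']],[m['mu11'],m['mu02']]])/m['m00']; return c,C
def fitcyl(obs,z,R,L,p0):
    # obs: list of (info,mask)
    F=[]
    for i,m in obs:
        ys,xs=np.nonzero(m); F.append((np.array([xs.mean(),ys.mean()]),np.cov(np.vstack([xs,ys]))))
    def res(p):
        r=[]
        for (i,_),(c,C) in zip(obs,F):
            h=cv2.convexHull(proj(i,cyl(p[0],p[1],z,p[2],R,L)).astype(np.float32)).reshape(-1,2)
            c2,C2=feat(h); w,v=np.linalg.eigh(C);w2,v2=np.linalg.eigh(C2)
            a=v[:,1];b=v2[:,1]; r+=list(c2-c)+[20*(a[0]*b[1]-a[1]*b[0])]
        return np.array(r)
    s=least_squares(res,p0,x_scale=[.01,.01,.1],diff_step=1e-4); return s.x,s.fun
E
cat > a.py <<'E'
from h import *
M={}
for cam in("top","scene"):
    im=read_camera(cam)[:,:,::-1].copy()
    for n in("radish_center","cucumber_center","rack","slicer","tail_handle","tailstock","tail_tip"):
        for k,d in enumerate(trace(cam,n)):
            print(cam,n,round(d["score"],2),d["box"],int(d["mask"].sum()))
            M[f"{cam}_{n}_{k}"]=d["mask"]
np.savez_compressed("m.npz",**M); print(get_state()["clock"])
E
python3 a.py
```

```text
top radish_center 0.89 [113.7, 180.1, 61.1, 65.3] 1743
top radish_center 0.58 [199.0, 201.2, 80.6, 34.8] 1962
top radish_center 0.57 [229.7, 265.4, 44.9, 76.9] 1810
top cucumber_center 0.68 [202.0, 149.8, 86.0, 21.7] 1416
top rack 0.82 [197.5, 137.0, 95.0, 118.3] 5896
top slicer 0.86 [368.2, 140.2, 216.8, 74.0] 12821
top tail_handle 0.6 [377.7, 155.3, 38.8, 43.5] 1310
top tail_handle 0.22 [369.1, 146.3, 216.6, 68.4] 12843
top tailstock 0.75 [375.1, 153.3, 41.9, 40.7] 1238
top tail_tip 0.83 [375.2, 156.5, 41.5, 38.4] 1227
scene radish_center 0.95 [351.0, 255.2, 68.0, 44.3] 1464
scene radish_center 0.67 [393.8, 205.0, 25.3, 54.3] 1200
scene radish_center 0.6 [435.2, 313.1, 69.2, 44.3] 1743
scene cucumber_center 0.64 [324.2, 297.3, 73.3, 46.9] 1331
scene rack 0.87 [305.8, 269.6, 124.6, 105.0] 5089
scene slicer 0.62 [131.7, 176.4, 146.7, 114.7] 8231
scene tail_handle 0.58 [233.9, 209.6, 30.6, 59.1] 1389
scene tailstock 0.62 [326.0, 295.0, 71.3, 48.8] 1353
scene tailstock 0.58 [233.0, 210.9, 34.4, 58.5] 1399
scene tail_tip 0.95 [233.8, 210.1, 33.6, 58.4] 1382
scene tail_tip 0.6 [324.6, 296.0, 74.8, 48.2] 1367
0.95
```

```bash
python3 - <<'E'
from h import *
M=np.load("m.npz");T=camera_info("top");S=camera_info("scene")
print(fitcyl([(T,M["top_radish_center_1"]),(S,M["scene_radish_center_0"])],.061,.022,.12,[.5,.1,0]))
print(fitcyl([(T,M["top_radish_center_1"])],.061,.022,.12,[.5,.1,0]))
print(fitcyl([(S,M["scene_radish_center_0"])],.061,.022,.12,[.5,.1,0]))
print("cuc",fitcyl([(T,M["top_cucumber_center_0"]),(S,M["scene_cucumber_center_0"])],.053,.016,.14,[.6,.1,0]))
im=cv2.imread("pics/top0.png")
a=cv2.resize(im[130:270,190:300],None,fx=4,fy=4,interpolation=2)
b=cv2.resize(im[135:225,360:590],None,fx=3.4,fy=3.4,interpolation=2)
cv2.imwrite("pics/ca.png",a);cv2.imwrite("pics/cb.png",b)
im=cv2.imread("pics/scene0.png")
cv2.imwrite("pics/cc.png",cv2.resize(im[165:300,115:295],None,fx=4.4,fy=4.4,interpolation=2))
E
```

```text
(array([ 0.49089396,  0.18844632, -0.05493921]), array([-0.29507965,  0.03486604, -0.15483599, -0.29964052, -0.12530894,
        0.21339667]))
(array([ 0.49095593,  0.1879438 , -0.06270807]), array([ 3.12584689e-07, -2.32214452e-06,  8.95123401e-07]))
(array([ 0.49086548,  0.18909609, -0.04245355]), array([-4.08968333e-07, -1.99180192e-07, -1.40209880e-06]))
cuc (array([ 0.59086969,  0.18572534, -0.04877573]), array([-0.36669422, -0.00473948, -0.10810921, -0.32635618, -0.19987476,
        0.15149716]))
```

View pics/ca.png

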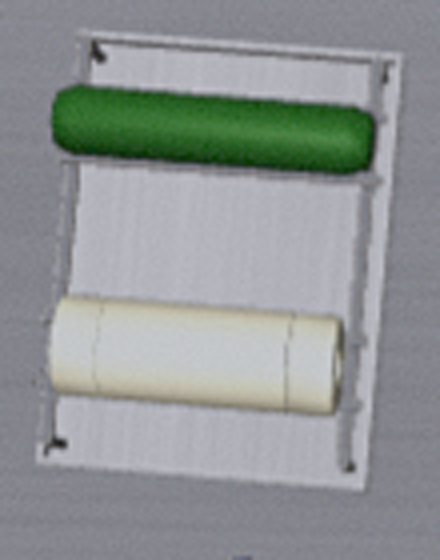

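View pics/cb.png

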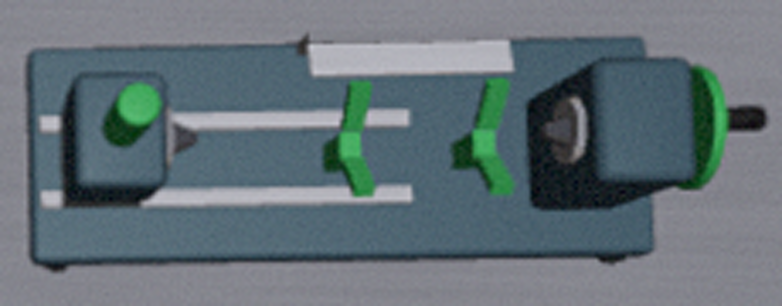

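View pics/cc.png

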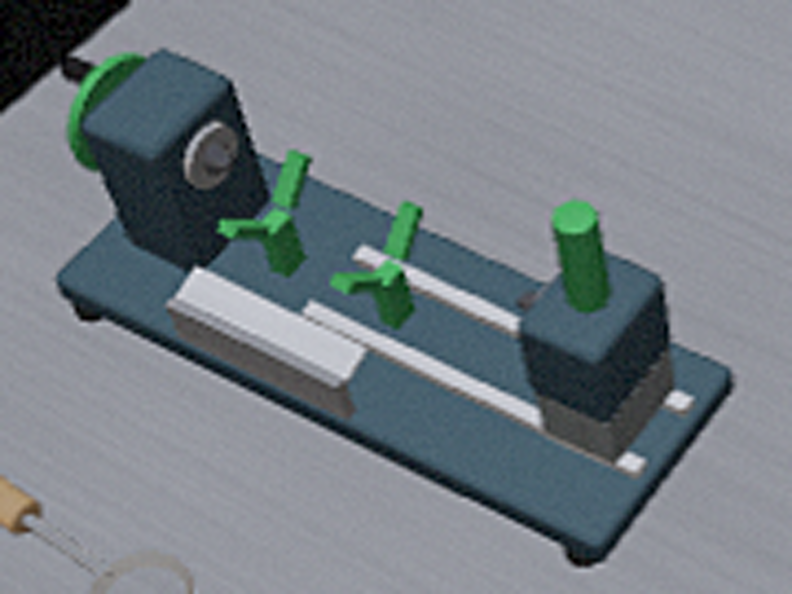

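```bash
cat > b.py <<'E'
from h import *
T=camera_info("top");S=camera_info("scene")
print(-T["R"].T@T["t"],-S["R"].T@S["t"])
# seat frame pts (z abs); tail ones add q
B=[("bT+-",[-.0575,.185,.022],0),]
tp=lambda u,v:(360+u/3.4,135+v/3.4)
sp=lambda u,v:(115+u/4.4,165+v/4.4)
O=[(T,[.0575,.185,.022],0,tp(32,50)),(T,[-.0575,.185,.022],0,tp(34,262)),(T,[-.0575,-.135,.022],0,tp(653,252)),
(T,[0,.082,.165],1,tp(139,103)),(T,[0,.042,.085],1,tp(197,139)),(T,[0,-.05,.085],0,tp(545,132)),
(T,[.0275,.033,.079],0,tp(358,81)),(T,[-.0275,.033,.079],0,tp(361,194)),(T,[.0275,-.033,.079],0,tp(497,80)),(T,[-.0275,-.033,.079],0,tp(502,192)),
(S,[-.0575,.185,.022],0,sp(734,376)),(S,[.0575,.185,.022],0,sp(604,550)),
(S,[0,.082,.165],1,sp(575,215)),(S,[0,.042,.085],1,sp(523,300)),(S,[0,-.05,.085],0,sp(213,150))]
def pt(p,X,t):
    c,s=np.cos(p[2]),np.sin(p[2]); y=X[1]+t*p[3]
    return np.array([p[0]+c*X[0]-s*y,p[1]+s*X[0]+c*y,X[2]])
def res(p): return np.concatenate([proj(i,pt(p,X,t))[0]-o for i,X,t,o in O])
r=least_squares(res,[.6,-.2,0,.06],x_scale=[.01,.01,.1,.01],loss="soft_l1")
print(r.x.round(4));print(r.fun.reshape(-1,2).round(1))
p=r.x;print("handle",pt(p,[0,.082,.14],1),"yaw",p[2])
E
python3 b.py
```

```text
[0.39713824 0.04230572 0.90843115] [1.02635004 0.3778044  0.89325762]
[ 0.569  -0.2242  0.0226  0.0718]
[[ 0.7  0.8]
 [ 0.7  1.8]
 [ 2.8  4. ]
 [-0.6 -1. ]
 [-0.9 -1.2]
 [-2.3  0. ]
 [-0.2 -0.1]
 [-0.3 -0.7]
 [-0.6 -0.2]
 [-1.1 -0.3]
 [-0.4 -4.6]
 [-2.5 -3.5]
 [-0.9 -0.3]
 [-0.9 -0.7]
 [ 4.6  2.7]]
handle [ 0.56547705 -0.07036123  0.14      ] yaw 0.022636054160020992
```

```bash
python3 - <<'E'
from h import *
from scipy.spatial.transform import Rotation as Ro
i=camera_info("wrist");s=get_state();q=s["orientation"];W=Ro.from_quat(q[[1,2,3,0]]).as_matrix()
c=-i["R"].T@i["t"];print("cam in tool",W.T@(c-s["tcp_pos"]),"fwd in tool",W.T@i["R"][2])
E
```

```text
cam in tool [-0.00041004 -0.06976731 -0.14336907] fwd in tool [9.60307975e-04 2.76077217e-01 9.61134979e-01]
```

arm_command(steps="343 428 70 1.188;343 428 70 1.188;343 428 70 1.188;343 428 70 1.188;343 428 70 1.188;343 428 70 1.188;343 428 70 1.188;343 428 70 1.188;343 428 70 1.188;343 428 70 1.188;343 428 70 1.188;343 428 70 1.188;343 428 70 1.188", fingers=1)

```text
clock: 2.58
tcp_pos: [0.5694, -0.1015, 0.3014]
orientation: [0.0, 1.0, 0.01, 0.0]
wrist_force: [-0.1, 0.3, -0.1]
finger_gap: 0.0856
```

```bash
python3 - <<'E'
from h import *
i=camera_info("wrist");im=read_camera("wrist")
cv2.imwrite("pics/w1.png",im[:,:,::-1]);np.savez("w1.npz",**i)
print(get_state()["tcp_pos"],get_state()["qvel"].round(3))
E
```

```text
[ 0.56944008 -0.1013914   0.30143291] [0.006 0.003 0.002 0.    0.002 0.   ]
```

View pics/w1.png

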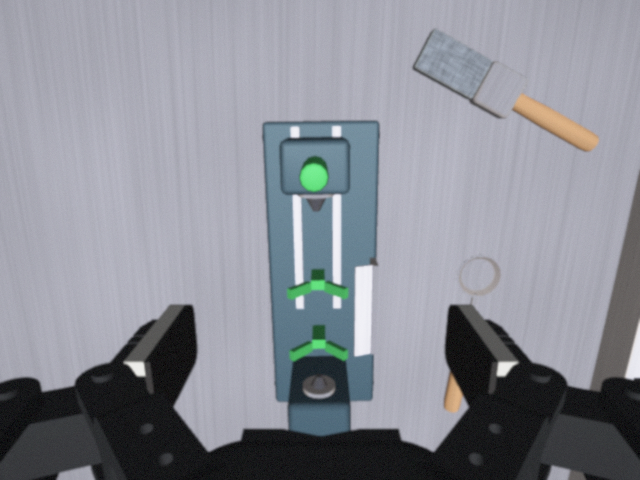

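```bash
python3 - <<'E'
import cv2
im=cv2.imread("pics/w1.png")
cv2.imwrite("pics/w1a.png",cv2.resize(im[110:225,250:390],None,fx=5,fy=5,interpolation=2))
cv2.imwrite("pics/w1b.png",cv2.resize(im[255:375,260:390],None,fx=5,fy=5,interpolation=2))
E
```

```text
(no output)
```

View pics/w1a.png

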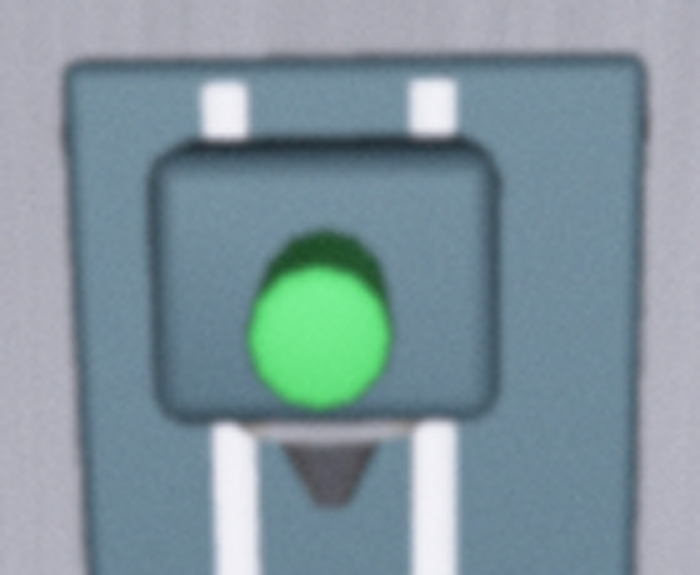

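View pics/w1b.png

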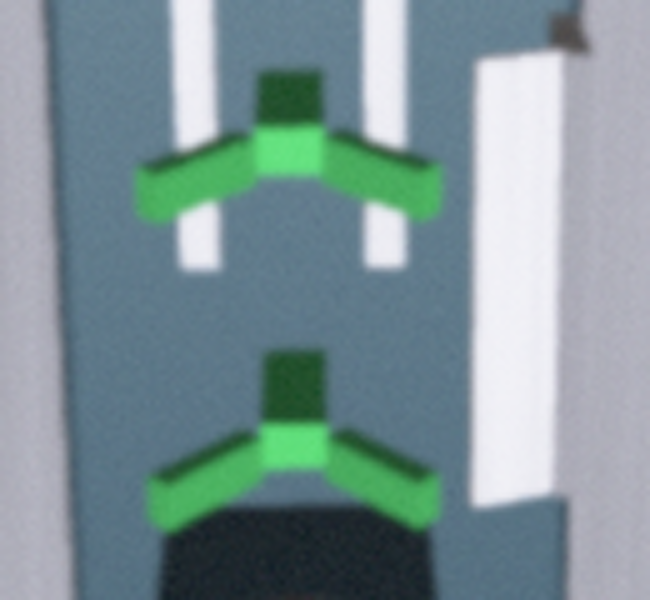

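```bash
cat > c.py <<'E'
from h import *
exec(open("b.py").read().split("def pt")[0])
Wi=dict(np.load("w1.npz"))
a=lambda u,v:(250+(u+.5)/5-.5,110+(v+.5)/5-.5)
b=lambda u,v:(260+(u+.5)/5-.5,255+(v+.5)/5-.5)
Ow=[(Wi,[0,.082,.165],1,a(320,337)),(Wi,[0,.042,.085],1,a(330,505)),
(Wi,[.0275,.033,.079],0,b(438,190)),(Wi,[-.0275,.033,.079],0,b(140,193)),(Wi,[.0275,-.033,.079],0,b(437,500)),(Wi,[-.0275,-.033,.079],0,b(150,503))]
def pt(p,X,t):
    c,s=np.cos(p[2]),np.sin(p[2]); y=X[1]+t*p[3]
    return np.array([p[0]+c*X[0]-s*y,p[1]+s*X[0]+c*y,X[2]])
Ot=[O[k] for k in (3,4,6,7,8,9,12,13)]
for nm,OO in(("w",Ow),("t",Ot),("all",Ow+Ot)):
    res=lambda p:np.concatenate([proj(i,pt(p,X,t))[0]-o for i,X,t,o in OO])
    r=least_squares(res,[.6,-.2,0,.06],x_scale=[.01,.01,.1,.01]);p=r.x
    print(nm,p.round(4),"handle",pt(p,[0,.082,.14],1).round(4));print(r.fun.reshape(-1,2).round(1).tolist())
for uv in((b(72,560)),(b(566,560)),a(67,70),a(643,70)):print(unproj(Wi,uv,.022))
E
python3 c.py
```

```text
[0.39713824 0.04230572 0.90843115] [1.02635004 0.3778044  0.89325762]
w [ 0.5688 -0.2246  0.0334  0.0718] handle [ 0.5636 -0.0708  0.14  ]
[[-0.1, 0.3], [0.3, -0.4], [-0.6, 0.0], [0.5, 0.1], [-0.8, -0.1], [0.8, -0.1]]
t [ 0.5684 -0.225   0.028   0.0726] handle [ 0.5641 -0.0705  0.14  ]
[[-0.5, -0.1], [-0.8, -0.5], [0.3, 0.4], [0.3, -0.2], [-0.1, 0.0], [-0.5, -0.1], [-0.5, -0.8], [-0.6, -1.1]]
all [ 0.5687 -0.2247  0.0321  0.072 ] handle [ 0.5637 -0.0708  0.14  ]
[[0.1, 0.2], [0.3, -0.5], [-0.7, 0.2], [0.4, 0.2], [-0.9, 0.1], [0.7, 0.0], [-0.4, 0.1], [-0.6, -0.4], [0.0, 0.3], [0.2, -0.3], [-0.4, -0.2], [-0.6, -0.4], [-0.5, -1.0], [-0.6, -1.2]]
[[ 0.51958969 -0.30925208  0.022     ]]
[[ 0.63305099 -0.30684985  0.022     ]]
[[ 0.51161784 -0.03978909  0.022     ]]
[[ 0.62347835 -0.03747945  0.022     ]]
```

arm_command(steps="-78 290 -50 -0.075;-78 290 -50 -0.075;-78 290 -50 -0.075;-78 290 -50 -0.075;-78 290 -50 -0.075;-78 290 -50 -0.075;-78 290 -50 -0.075;-78 290 -50 -0.075")

```text
clock: 3.62
tcp_pos: [0.4921, 0.1873, 0.2517]
orientation: [0.0, 1.0, -0.028, 0.0]
wrist_force: [-0.0, -0.0, 0.3]
finger_gap: 0.0853
```

```bash
python3 - <<'E'
from h import *
i=camera_info("wrist");im=read_camera("wrist")
cv2.imwrite("pics/w2.png",im[:,:,::-1]);np.savez("w2.npz",**i)
s=get_state();print(s["tcp_pos"],s["orientation"],s["qvel"].round(3))
for d in trace("wrist","radish_center"):
    print(d["score"],d["box"],d["mask"].sum()); 
    if d["mask"].sum()>2000: print(fitcyl([(i,d["mask"])],.061,.022,.12,[.49,.19,0]))
for d in trace("wrist","cucumber_center"):
    print(d["score"],d["box"],d["mask"].sum()); 
    if d["mask"].sum()>2000: print(fitcyl([(i,d["mask"])],.053,.016,.14,[.59,.19,0]))
E
```

```text
[0.49215792 0.18723209 0.25172653] [ 5.14582103e-05  9.99602408e-01 -2.81938006e-02  3.65609321e-04] [ 0.002  0.003 -0.001  0.     0.002  0.   ]
0.96 [81.0, 179.4, 145.6, 94.7] 6921
(array([ 0.35626429,  0.1768757 , -1.21205461]), array([-1.45297719e-07,  2.61625797e-06,  2.42046214e-07]))
0.8 [288.3, 125.7, 59.2, 158.2] 8528
(array([ 0.48885501,  0.18787245, -0.05983418]), array([ 5.11246844e-06, -2.85947749e-06,  1.46733499e-06]))
0.74 [304.3, 0.0, 93.2, 45.3] 2222
(array([0.52426145, 0.3249784 , 1.37753416]), array([ 1.04621967e-06,  5.35969484e-07, -1.56881498e-07]))
0.6 [416.3, 114.0, 51.1, 170.5] 6782
(array([ 0.58950178,  0.18633846, -0.06106736]), array([ 6.18290971e-06, -4.46494789e-06,  2.21992633e-06]))
0.42 [286.8, 129.5, 58.1, 154.1] 8475
(array([ 0.48862113,  0.18453386, -0.05880704]), array([-1.48214099e-08, -4.58166852e-07,  2.51400698e-06]))
0.36 [350.5, 392.1, 110.7, 59.1] 4310
(array([ 0.56369661, -0.02504399, -4.82156901]), array([-1.98452842e-05,  5.17942522e-06,  1.56864108e-07]))
```

View pics/w2.png

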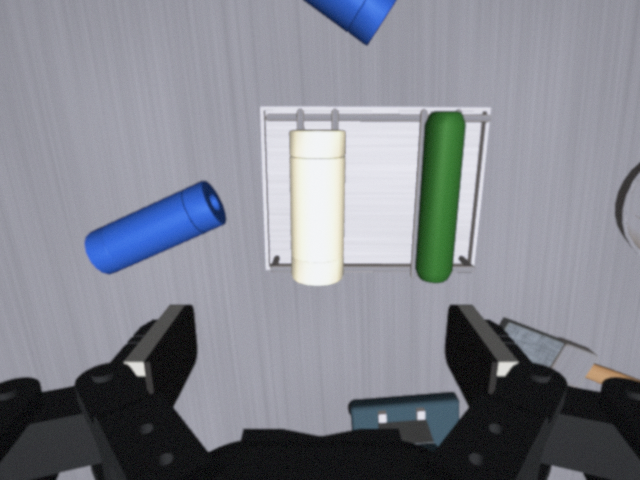

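arm_command(steps="-2.7 1 -60 0;-2.7 1 -115 0;-2.7 1 -165 0;-2.7 1 -195 0;-2.7 1 -210 0;-2.7 1 -210 0;-2.7 1 -210 0")

```text
clock: 4.65
tcp_pos: [0.4906, 0.1885, 0.043]
orientation: [-0.0, 1.0, -0.028, 0.001]
wrist_force: [-0.5, 0.3, 0.3]
finger_gap: 0.0851
```

arm_command(steps="0 0 0 0;0 0 0 0;0 0 0 0;0 0 0 0;0 0 0 0;0 0 0 0;0 0 0 0", fingers=-1, newtons=45)

```text
clock: 5.52
tcp_pos: [0.4901, 0.1888, 0.0439]
orientation: [-0.0, 1.0, -0.028, 0.001]
wrist_force: [-3.2, 0.3, 6.5]
finger_gap: 0.0426
```

arm_command(steps="0 0 30 0;0 0 80 0;0 0 135 0;0 0 150 0;0 0 150 0;0 0 150 0")

```text
clock: 6.28
tcp_pos: [0.4888, 0.1885, 0.1917]
orientation: [0.0, 1.0, -0.028, -0.001]
wrist_force: [-0.2, -0.6, -2.7]
finger_gap: 0.0428
```

```bash
python3 - <<'E'
from h import *
i=camera_info("wrist");im=read_camera("wrist")
cv2.imwrite("pics/w3.png",im[:,:,::-1]);np.savez("w3.npz",**i)
s=get_state();print(s["tcp_pos"],s["orientation"],s["wrist_force"],s["finger_gap"])
z=s["tcp_pos"][2]+.017
for d in trace("wrist","radish_center"):
    print(d["score"],d["box"],d["mask"].sum()); 
E
```

```text
[0.48872031 0.18845703 0.19156968] [ 5.93065803e-05  9.99606685e-01 -2.80339924e-02 -7.53104918e-04] [-0.03393331 -0.21771769 -1.99896723] 0.04285644094273487
0.91 [337.5, 0.6, 66.8, 31.7] 1212
0.74 [45.8, 192.5, 166.4, 112.3] 9388
0.63 [249.1, 150.4, 145.9, 281.6] 38461
0.34 [468.4, 438.0, 13.2, 41.2] 627
```

View pics/w3.png

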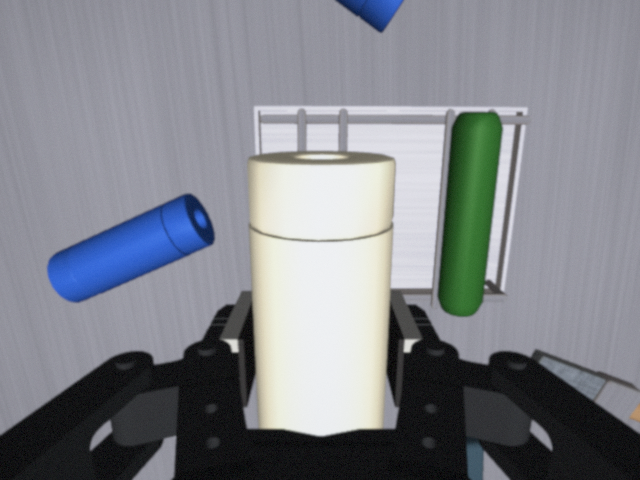

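```bash
python3 - <<'E'
from h import *
i=dict(np.load("w3.npz"));im=cv2.imread("pics/w3.png")
# yaw, center from tcp
def rim(dx,dy,dz,pitch,yaw=-.058,R=.022):
    a=np.linspace(0,2*np.pi,60); ax=np.array([-np.sin(yaw)*np.cos(pitch),np.cos(yaw)*np.cos(pitch),np.sin(pitch)]);u=np.array([np.cos(yaw),np.sin(yaw),0]);w=np.cross(u,ax)
    c=np.array([.4887+dx,.1885+dy,.1916+dz])
    return c+.06*ax+R*(np.cos(a)[:,None]*u+np.sin(a)[:,None]*w)
# targets: rim left/right extreme u 249/394, top v 151, front edge(upper rim) bottom? row at centre ~162
for dz in(.015,.019,.023):
  for pt in(-.05,0,.05):
    p=proj(i,rim(0,0,dz,pt)); b=proj(i,rim(0,0,dz,pt,R=.008)); print(dz,pt,p.min(0).round(),p.max(0).round(),"bore",b.min(0).round(),b.max(0).round())
cv2.imwrite("pics/w3c.png",cv2.resize(im[140:250,240:400],None,fx=5,fy=5))
E
```

```text
0.015 -0.05 [249. 148.] [394. 153.] bore [295. 149.] [347. 151.]
0.015 0 [247. 146.] [395. 158.] bore [295. 149.] [348. 153.]
0.015 0.05 [245. 143.] [397. 164.] bore [294. 148.] [349. 156.]
0.019 -0.05 [246. 149.] [396. 154.] bore [294. 150.] [348. 152.]
0.019 0 [245. 146.] [398. 159.] bore [294. 150.] [349. 154.]
0.019 0.05 [243. 144.] [400. 166.] bore [293. 149.] [349. 157.]
0.023 -0.05 [244. 150.] [399. 155.] bore [293. 151.] [349. 153.]
0.023 0 [242. 147.] [400. 161.] bore [293. 151.] [350. 156.]
0.023 0.05 [240. 145.] [402. 168.] bore [292. 150.] [350. 158.]
```

View pics/w3c.png

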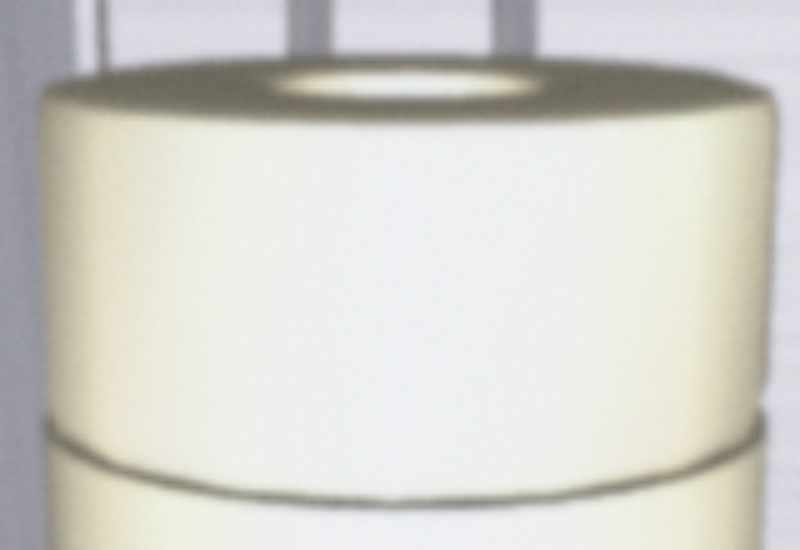

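arm_command(steps="20 -50 15 0.03;30 -110 15 0.06;42 -170 15 0.088;54 -230 15 0.088;66 -290 15 0.088;76 -350 15 0.088;79.5 -390 15 0.088;79.5 -396.5 5 0.088;79.5 -396.5 -40 0.088;79.5 -396.5 -80 0.088;79.5 -396.5 -95 0.088;79.5 -396.5 -95 0.088;79.5 -396.5 -95 0.088;79.5 -396.5 -95 0.088")

```text
clock: 8.12
tcp_pos: [0.5695, -0.2085, 0.0985]
orientation: [0.001, 1.0, 0.016, 0.001]
wrist_force: [-0.6, -0.2, -2.4]
finger_gap: 0.043
```

```bash
python3 - <<'E'
from h import *
for n in("wrist","top","scene"):
    i=camera_info(n);im=read_camera(n)[:,:,::-1]
    if n=="top": im=cv2.resize(im[120:240,350:600],None,fx=3,fy=3)
    if n=="scene": im=cv2.resize(im[140:310,110:300],None,fx=3.5,fy=3.5)
    cv2.imwrite(f"pics/{n}4.png",im)
s=get_state();print(s["tcp_pos"],s["orientation"],s["wrist_force"],s["finger_gap"])
E
```

```text
[ 0.56886287 -0.20829032  0.09774417] [4.85570430e-04 9.99872495e-01 1.59609638e-02 7.41514072e-05] [ 0.39792204  0.34160423 -2.31776326] 0.04278639926908462
```

View pics/wrist4.png

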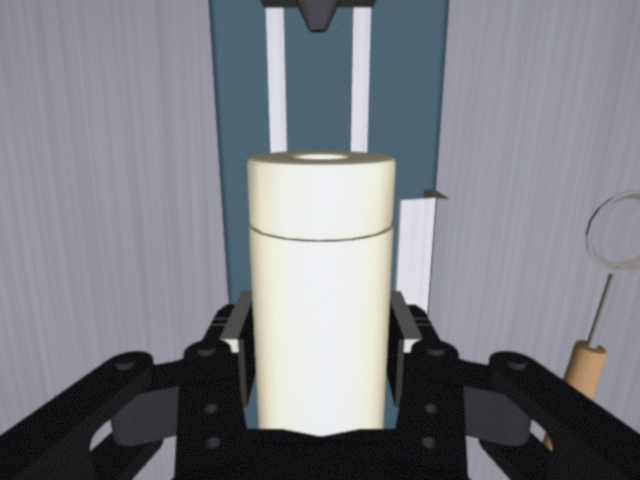

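View pics/scene4.png

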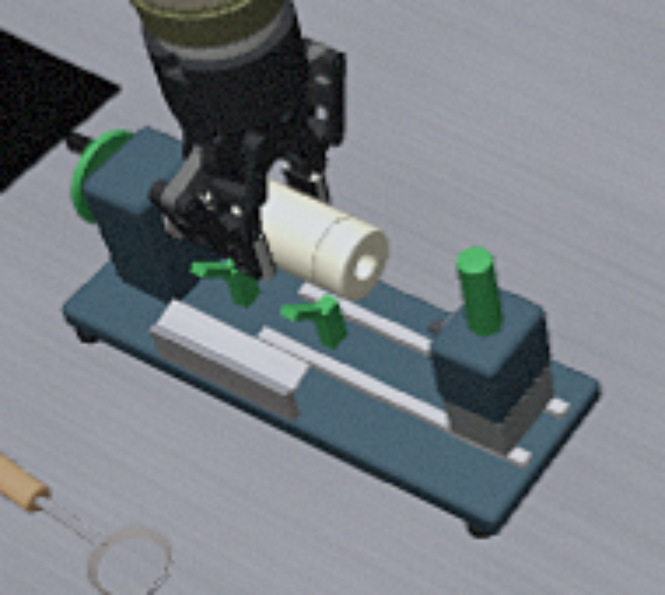

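View pics/top4.png

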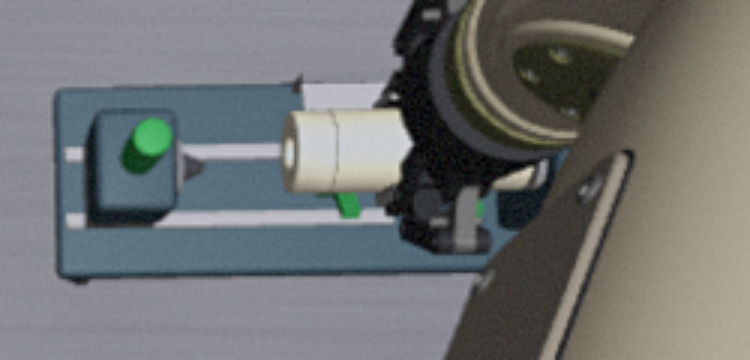

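arm_command(steps="0 0 -15 0;0 0 -25 0;0 0 -28 0;0 0 -28 0;0 0 -28 0")

```text
clock: 8.9
tcp_pos: [0.5687, -0.2086, 0.0695]
orientation: [0.001, 1.0, 0.016, -0.0]
wrist_force: [-0.7, -3.0, -3.6]
finger_gap: 0.043
```

arm_command(steps="0 0 -1.5 0;0 0 -1.5 0;0 0 -1.5 0")

```text
clock: 9.28
tcp_pos: [0.5689, -0.2087, 0.0682]
orientation: [0.001, 1.0, 0.016, 0.0]
wrist_force: [-0.5, -2.5, -1.9]
finger_gap: 0.043
```

```bash
python3 - <<'E'
from h import *
for n in("top","scene"):
    im=read_camera(n)[:,:,::-1]
    if n=="top": im=cv2.resize(im[120:240,350:600],None,fx=3,fy=3)
    if n=="scene": im=cv2.resize(im[140:310,110:300],None,fx=3.5,fy=3.5)
    cv2.imwrite(f"pics/{n}5.png",im)
s=get_state();print(s["tcp_pos"],s["wrist_force"],s["ft_torque"],s["finger_gap"])
E
```

```text
[ 0.56894438 -0.20863924  0.06822187] [-0.69754368 -1.8896975  -1.07210407] [-0.39121925 -0.01892157  0.07625083] 0.04265935833218949
```

View pics/scene5.png

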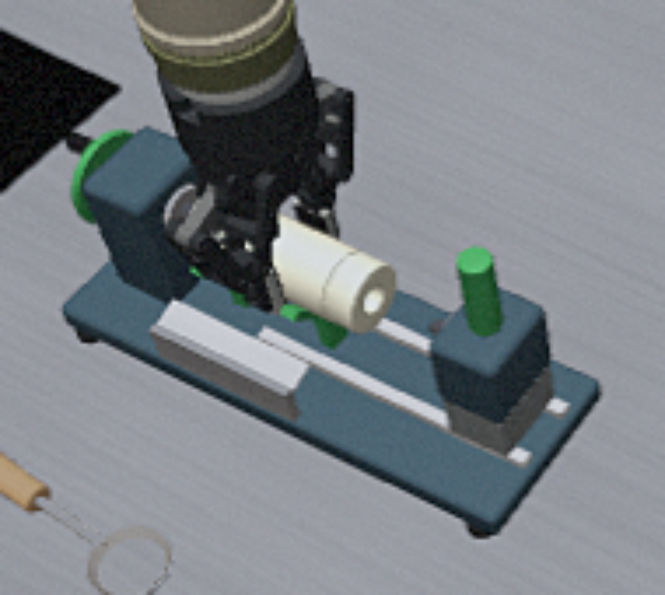

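View pics/top5.png

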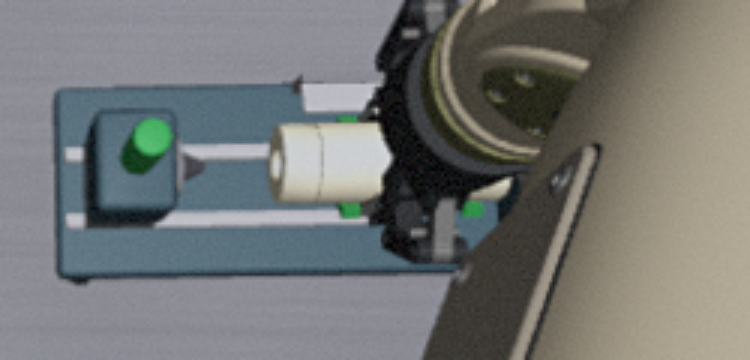

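```bash
python3 - <<'E'
from h import *
T=camera_info("top");print(unproj(T,[(350+277/3,120+168/3)],.0845))
S=camera_info("scene");print(unproj(S,[(110+374/3.5,140+300/3.5)],.0845))
E
```

```text
[[ 0.56492846 -0.15184537  0.0845    ]]
[[ 0.56871989 -0.14861942  0.0845    ]]
```

arm_command(steps="0 0 -1.5 0;0 0 -1.5 0;0 0 -1.5 0")

```text
clock: 9.75
tcp_pos: [0.5691, -0.2087, 0.0677]
orientation: [0.001, 1.0, 0.016, 0.0]
wrist_force: [-1.6, -1.3, 6.0]
finger_gap: 0.0428
```

arm_command(steps="0 0 0.5 0;0 0 0.5 0;0 0 0.5 0;0 0 0.5 0;0 0 0.5 0;0 0 60 0;0 0 110 0;0 0 140 0;0 0 140 0;0 0 140 0", fingers=1)

```text
clock: 11.0
tcp_pos: [0.5687, -0.2085, 0.2068]
orientation: [0.001, 1.0, 0.016, -0.0]
wrist_force: [-0.3, 0.2, -1.1]
finger_gap: 0.0855
```

```bash
python3 - <<'E'
from h import *
for n in("wrist","scene"):
    i=camera_info(n); im=read_camera(n)[:,:,::-1]
    if n=="wrist": np.savez("w6.npz",**i)
    if n=="scene": im=cv2.resize(im[140:310,110:300],None,fx=3.5,fy=3.5)
    cv2.imwrite(f"pics/{n}6.png",im)
    if n=="wrist":
        for d in trace(n,"radish_center"): print(d["score"],d["box"],fitcyl([(i,d["mask"])],.0845,.022,.12,[.57,-.2,0]))
s=get_state();print(s["tcp_pos"],s["wrist_force"],s["finger_gap"],s["clock"])
E
```

```text
0.76 [286.0, 133.9, 73.6, 193.1] (array([ 0.56809753, -0.20957007,  0.02701287]), array([-2.33486833e-06,  4.42587876e-06, -1.80586873e-06]))
0.2 [246.5, 0.0, 162.3, 434.8] (array([ 0.57292967, -0.18448004,  6.31653324]), array([ 8.59351906e-06, -1.15414057e-05,  7.72137253e-08]))
[ 0.56821262 -0.20825279  0.20594755] [-0.51546676  0.03354801 -0.78054669] 0.08556084959201309 11.15
```

View pics/wrist6.png

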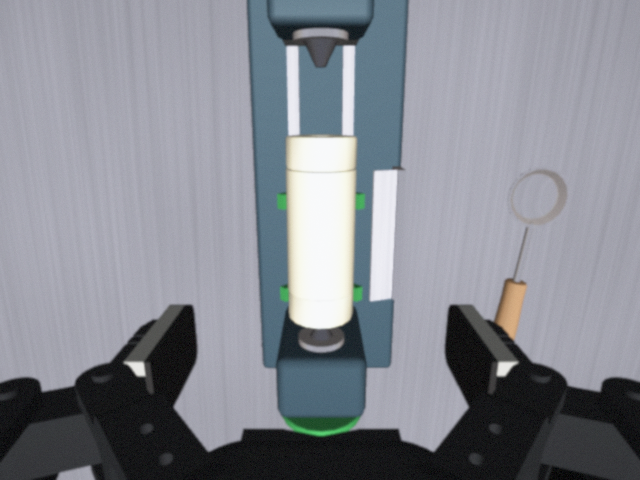

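View pics/scene6.png

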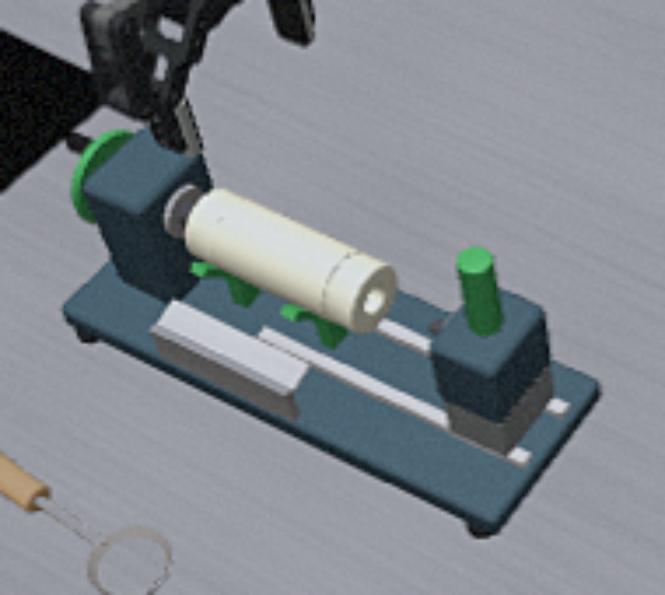

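arm_command(steps="-2 60 0 0;-4.5 115 0 0;-4.5 137.5 0 0;-4.5 137.5 -10 0;-4.5 137.5 -40 0;-4.5 137.5 -65 0;-4.5 137.5 -80 0;-4.5 137.5 -82 0;-4.5 137.5 -82 0")

```text
clock: 12.28
tcp_pos: [0.5641, -0.0712, 0.1243]
orientation: [0.0, 1.0, 0.016, -0.001]
wrist_force: [0.0, -0.7, 0.2]
finger_gap: 0.0852
```

```bash
python3 - <<'E'
from h import *
for n in("wrist","scene"):
    im=read_camera(n)[:,:,::-1]
    if n=="scene": im=cv2.resize(im[140:310,110:300],None,fx=3.5,fy=3.5)
    cv2.imwrite(f"pics/{n}7.png",im)
s=get_state();print(s["tcp_pos"],s["wrist_force"],s["finger_gap"],s["clock"])
E
```

```text
[ 0.56447626 -0.07113758  0.12495817] [ 0.19336619 -0.67455483  0.06343477] 0.085210574437182 12.375
```

View pics/wrist7.png

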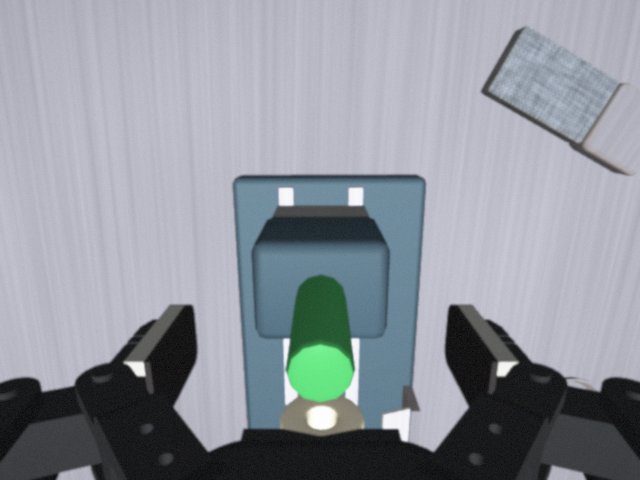

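View pics/scene7.png

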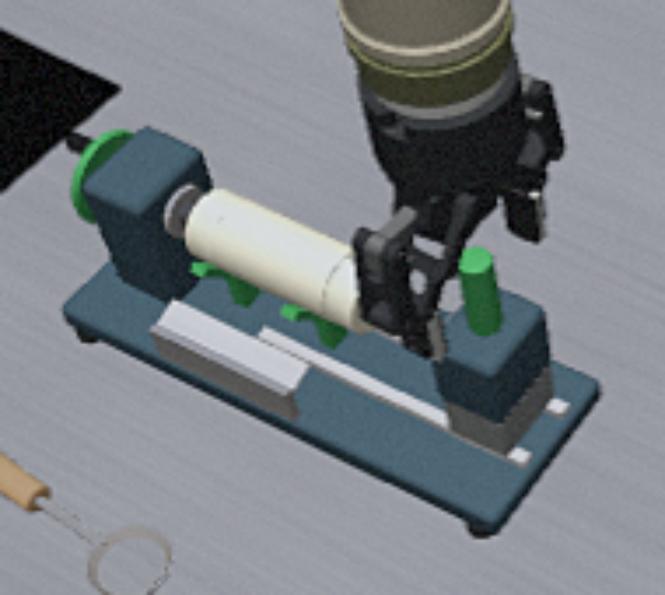

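arm_command(steps="0 0 0 0;0 0 0 0;0 0 0 0;0 0 0 0;0 0 0 0;0 0 0 0;0 0 0 0;0 0 0 0", fingers=-1, newtons=50)

```text
clock: 13.38
tcp_pos: [0.5639, -0.0711, 0.1252]
orientation: [0.0, 1.0, 0.016, -0.0]
wrist_force: [-4.3, -0.0, 5.1]
finger_gap: 0.0187
```

arm_command(steps="0.2 -7 0 0;0.4 -14 0 0;0.6 -21 0 0;0.9 -28 0 0;1.1 -35 0 0;1.3 -42 0 0;1.5 -48 0 0;1.7 -54 0 0;1.7 -54 0 0;1.7 -54 0 0")

```text
clock: 14.62
tcp_pos: [0.5658, -0.1261, 0.1252]
orientation: [0.001, 1.0, 0.015, -0.0]
wrist_force: [-0.8, -1.6, 2.1]
finger_gap: 0.019
```

```bash
python3 - <<'E'
from h import *
for n in("scene",):
    im=read_camera(n)[:,:,::-1]
    if n=="scene": im=cv2.resize(im[140:310,110:300],None,fx=3.5,fy=3.5)
    cv2.imwrite(f"pics/{n}8.png",im)
s=get_state();print(s["tcp_pos"],s["wrist_force"],s["finger_gap"],s["clock"])
E
```

```text
[ 0.56578896 -0.12605907  0.12521748] [-1.47914527 -1.67371986  1.53456064] 0.018791852861486116 14.675
```

View pics/scene8.png

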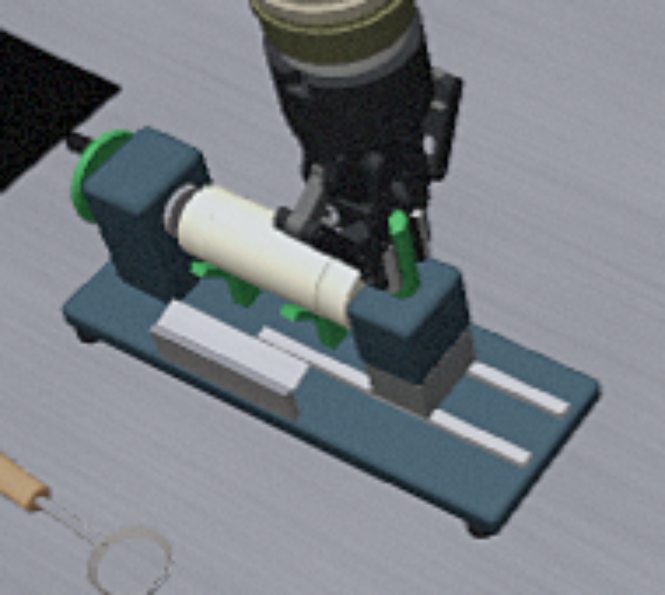

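arm_command(steps="0.1 -3 0 0;0.2 -6 0 0;0.3 -9 0 0;0.3 -9 0 0;0.3 -9 0 0")

```text
clock: 15.3
tcp_pos: [0.5661, -0.1352, 0.1252]
orientation: [0.002, 1.0, 0.015, -0.0]
wrist_force: [-0.3, 3.7, 2.8]
finger_gap: 0.0186
```

arm_command(steps="0.1 -2 0 0;0.1 -4 0 0;0.1 -4 0 0;0.1 -4 0 0")

```text
clock: 15.8
tcp_pos: [0.5662, -0.138, 0.1253]
orientation: [0.0, 1.0, 0.016, -0.0]
wrist_force: [-1.2, 8.3, 5.1]
finger_gap: 0.0188
```

arm_command(steps="0.1 -3 0 0;0.1 -5 0 0;0.1 -5 0 0;0.1 -5 0 0")

```text
clock: 16.3
tcp_pos: [0.5662, -0.1386, 0.1252]
orientation: [-0.003, 1.0, 0.017, -0.0]
wrist_force: [0.4, 18.3, 6.3]
finger_gap: 0.0187
```

arm_command(steps="0 0 0 0;0 0 0 0;0 0 0 0;0 0 0 0;0 0 0 0;0 0 0 0;0 0 0 0", fingers=1)

```text
clock: 17.18
tcp_pos: [0.5662, -0.1387, 0.1253]
orientation: [-0.003, 1.0, 0.017, -0.0]
wrist_force: [-0.3, 0.2, 0.1]
finger_gap: 0.0855
```

arm_command(steps="0 0 40 0;0 0 90 0;0 10 130 0;0 10 150 0;0 10 150 0;0 10 150 0")

```text
clock: 17.92
tcp_pos: [0.5658, -0.1285, 0.274]
orientation: [-0.004, 1.0, 0.017, -0.001]
wrist_force: [0.2, -0.1, -0.5]
finger_gap: 0.0855
```

```bash
python3 - <<'E'
from h import *
for n in("scene","wrist"):
    i=camera_info(n);im=read_camera(n)[:,:,::-1]
    for d in trace(n,"radish_center"):
        if n=="wrist":print(d["score"],d["box"],fitcyl([(i,d["mask"])],.0845,.022,.12,[.57,-.2,0]))
    if n=="scene": im=cv2.resize(im[140:310,110:300],None,fx=3.5,fy=3.5)
    else: np.savez("w9.npz",**i)
    cv2.imwrite(f"pics/{n}9.png",im)
s=get_state();print(s["tcp_pos"],s["wrist_force"],s["finger_gap"],s["clock"])
E
```

```text
0.91 [294.7, 254.1, 52.9, 140.3] (array([ 0.56890757, -0.23164921,  0.03714444]), array([-5.09345455e-08, -4.17066872e-07, -2.63412896e-07]))
0.57 [268.6, 91.6, 122.4, 343.1] (array([ 0.5713587 , -0.15243268,  0.04257938]), array([-1.52021352e-06,  2.13765503e-07, -1.77932419e-06]))
[ 0.5656072  -0.12853013  0.27391563] [ 0.33588936  0.57789584 -0.58047765] 0.08540918242251125 18.125
```

View pics/wrist9.png

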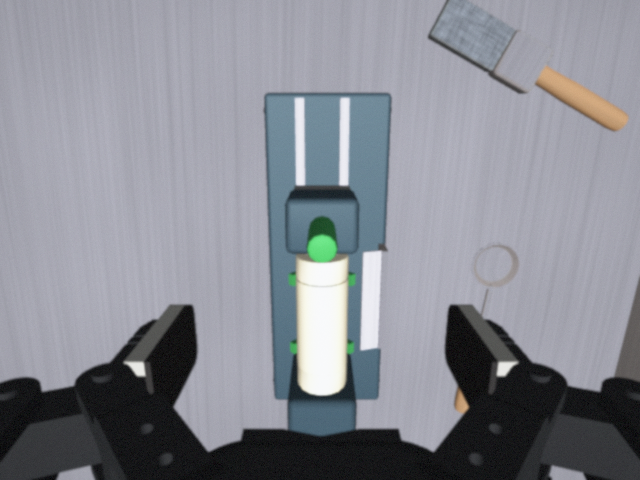

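View pics/scene9.png

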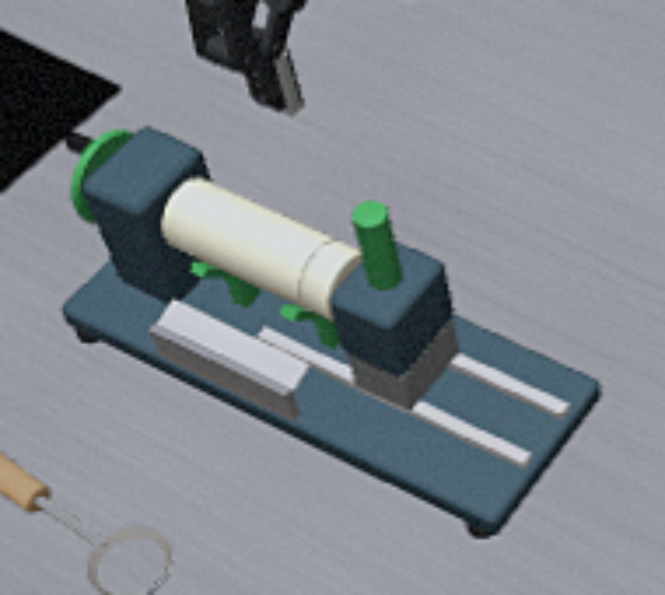

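```bash
python3 - <<'E'
from h import *
W=dict(np.load("w9.npz"));S=camera_info("scene")
h=[unproj(W,[(322,248)],.165)[0],unproj(S,[(110+371/3.5,140+211/3.5)],.165)[0]]
seat=np.array([.5687,-.2247]);ax=np.array([-.032,.9995])
for p in h: print(p,"tail",(p[:2]-seat)@ax-.082)
im=cv2.imread("pics/wrist9.png")
def edge(y): # radish far end lower silhouette prediction
    c=cyl(.5687+.032*0,y,.0845,.032,.022,.12); return proj(W,c).max(0)
for y in(-.221,-.2247,-.229): print(y,edge(y))
c=cv2.resize(im[230:410,270:380],None,fx=3.3,fy=3.3);cv2.imwrite("pics/w9c.png",c)
T=read_camera("top")[:,:,::-1];cv2.imwrite("pics/top9.png",T)
for d in trace("top","cucumber_center"):print(d["score"],d["box"],fitcyl([(camera_info("top"),d["mask"])],.053,.016,.14,[.59,.19,0])[0])
E
```

```text
[ 0.566075   -0.13726703  0.165     ] tail 0.005473254746312564
[ 0.56663473 -0.13568813  0.165     ] tail 0.00703345728525151
-0.221 [348.50215455 388.65663951]
-0.2247 [348.27058832 392.37651811]
-0.229 [348.00300947 396.67236785]
0.86 [201.1, 150.4, 85.3, 21.8] [ 0.59056251  0.18485699 -0.05277915]
```

View pics/w9c.png

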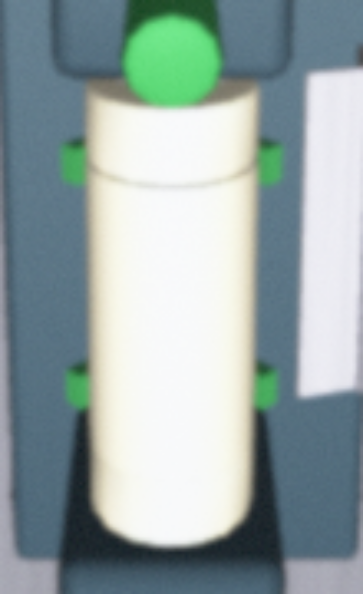

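View pics/top9.png

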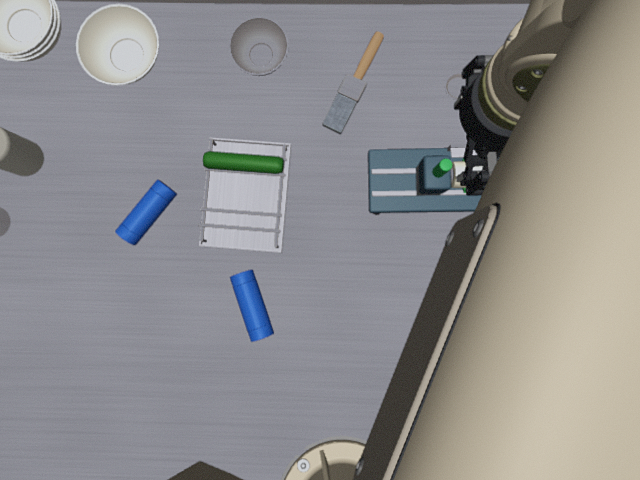

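```bash
python3 -c "
from workcell import *
s=get_state();print(s['wrist_force'],s['clock']);print(hand_in())"
```

```text
[ 0.07573329 -0.73234003  0.86607909] 18.225
the job is handed in; nothing more can be done
None
```

The white radish is loaded in the slicer. I laid it on the two green rests, pushed the tailstock in by its handle until it stopped, let go and lifted clear. I handed in at about 18 s of the 54 s allowed; no verdict was reported.

**Tailstock:** the last push met a firm stop at about 18 N after 67.5 mm of travel. Afterwards it measured about 5.5 mm in the wrist picture and 7 mm in the scene picture. The limit is 12.5 mm, and fully home is 8 mm.

**Radish angle:** its axis measured 0.037 rad and the slicer's about 0.032 rad, which is well within 0.05.

**Radish position:** its far end put the centre about 3 mm past my estimate of the seat. The tailstock also read about 1–2.5 mm below its home value. Both would fit the seat estimate being about 2 mm off rather than bad seating.

**One check that disagreed:** the outline fit put the centre about 7 mm past the seat. The handle and tailstock partly hide the radish in that picture, so I set it aside.

**Cucumber:** it is on the rack and measured within about 1 mm of where it started.

**Robot contact:** at hand-in the gripper was well above the slicer and the wrist force was about 1 N.

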